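# Close up the bench vacuum chamber for pump-down

## Robot

A 7-joint arm with a two-finger parallel gripper is mounted at the origin on the work surface. World frame = base frame: x ahead of the robot, y to its left, z up, the work surface at z = 0. Lengths are in mm, angles in rad, forces in N, time in s.
With the tool pointing down it reaches from about 425 to 875 mm from the base axis. Payload 8.4 kg.
Tool frame: the origin (TCP) lies midway between the tips of the shut fingers; the grasp point (between the pads) lies 19 mm behind it; x points along the fingers, y is the direction in which the jaws open and shut, and the axes are right-handed (so a half turn about x gives the same grasp; the last joint's range is limited). The gripper opens to 85 mm and grips with 20 to 120 N. Pads are 22 mm wide; open, the fingers measure 114 mm over their backs; the gripper's body (76 mm by 85 mm) begins 54 mm behind the grasp point. The pads swing forward as they close: fully open they stand 13 mm farther back than shut.
Start: joints at [-1.288, 0.333, 0.04, 1.465, -0.013, 1.343, -0.059], TCP at [242.183, 603.168, 231.308] pointing down, gripper open.
Joint ranges: [-2.58, 2.58], [-0.38, 2.09], [-1.3, 1.39], [0.25, 2.4], [-1.5, 4.64], [0.08, 2.09], [-2.65, 2.65]. Speed limits (rad/s): [2.22, 2.22, 2.79, 2.79, 3.14, 3.14, 3.14].

## Interface

Orientations are given as [roll, pitch, yaw] about the fixed x, y, z axes, in that order (R = Rz(yaw) Ry(pitch) Rx(roll)).
In Python, from workcell import state, viewer, close_job gives the robot as it stands.
- The arm moves only by the tool play_rows, never from a script. Its argument "increments" is one flat list of numbers, 4 for each row, row after row: the shift along the world's x, y, z in cm, then the turn about the world's z in rad. In form: [x, y, z, spin, x, y, z, spin, ...]. A call has 1 to 12 rows; each row shifts and turns the commanded pose from where the row before left it; what a row does not reach is not made up. A row lasts 1/10 s, in which the tool goes at most 50 mm and 8.59 degrees, less where a joint would pass 70% of its speed; a pose out of reach is approached as far as the arm can. A call with a gripper value outside its range is refused whole. "claw" is the finger opening in cm, from 0 to 8.54, set as the call begins (left out, the last holds). The fingers move at their own pace and stop on an object; "force" is the grip in N (left out, the last holds). Time passes only in rows, so rows that do not move let the fingers close. It gives the time, the measured TCP pose, the force and the opening at its end, in the units of the state.
- state(): the state, without advancing time (a new reading comes with each control period).
- viewer.camera(name): name is "scene" or "side" or "wrist"; returns a dict with "image" (400x640x3 uint8, red, green, blue), "fx", "fy", "cx", "cy" (pixels), "extrinsics" (4x4, takes a point from world to camera coordinates). Camera axes: x right, y up, looking along -z (the intrinsics and any distortion apply to the point x, -y, -z); pixel columns grow to the right and rows downward; lengths in mm; the calibration is good to about 2 mm. The wrist camera is an equidistant fisheye: a pixel r from the principal point sees the ray r / f radians off the axis. A picture is of the moment at which its call begins. There is no depth.
- close_job(): hands the job in, once; it reports no verdict.
The state is a dict: "clock": time; "joint_pos": joint angles; "dq": joint speeds; "joint_efforts": joint torques, N m; "eef_pos": TCP position; "eef_rot": TCP orientation; "contact_force": force on the tool from outside, world axes, zero at the start; "torque": the same for the moment, N m; "width": finger opening in mm.
Only numpy, scipy, OpenCV 4.12 (cv2) and the standard library are available. Lean on these libraries where they do the work, as an engineer would, in place of code of your own. Each camera call takes 0.05 s, during which the arm holds its last target. There are 200 camera calls.

## Task

Get the bench vacuum chamber ready for pumping: put the white-headed cordless temperature probe from the wooden stand fully home in the brass-ringed port on the chamber's deck and let go of it, then turn the black quarter-turn wing on the lid in line with the two red index marks, so that its cross bar can pass the slot in the frame. Then push the sprung lid fully shut with the gripper and keep it pressed against the frame: the program finishes while the gripper is still holding the lid shut, because the pump takes over from your hand. Leave the blue probe, the two flasks and the bottle standing where they are.

Things in the scene. Friction and masses are not known exactly. Their poses are not given: they have to be found in the camera images.
- probe_grip (a point): Centre of the head of the white-headed cordless temperature probe, a loose thing of about 60 g standing upright in one of the two holes of the wooden stand (either one). Head: upright cylinder, diameter 28 mm, 50 mm tall, so 25 mm above and below this point. Below the head a steel stem, diameter 6 mm, 60 mm long, points straight down: its tip is 85 mm below this point. z axis up along the stem.
- probe_seat (a point): Centre of the flat underside of the white probe's head, where the stem begins, 25 mm below the head's centre. It rests on the rim of the port when the probe is home.
- spare_grip (a point): Centre of the head of the blue-headed spare probe, same shape, in the other hole of the stand. To be left alone.
- stand: Fixed wooden stand with two probes, 70 mm (its x) by 150 mm (its y), 83 mm tall; origin at the centre of its underside. The heads rest on its flat top; its two holes, 8 mm wide, are 45 mm either side of its middle along its y axis.
- port (a point): Mouth of the brass-ringed probe port, in the fixed pale blue chamber's flat deck 120 mm above the bench: a vertical hole 8 mm wide, 2 mm chamfer, 68 mm deep. Its axes are the chamber's: z up, x from the lid's front edge to its hinge, y along the hinge. Deck is free 30 mm either way along y, 55 mm along x; the raised lid begins 45 mm off towards +y, a 22 mm tall gauge 85 mm off towards +x.
- slot (a point): Centre of the slot in the frame under the fastener, in the frame's top face 120 mm above the bench: 11 mm by 32 mm, its long side along this point's y axis. Axes as for the port: x towards the hinge, z up.
- wing_grip (a point): Grip point of the black wing, on its turning axis, 22 mm above the lid's top face. The wing is a bar 34 mm long along this point's y, 9 mm thick along its x, from 18 mm below to 8 mm above this point, on a steel boss 28 mm wide, 4 mm tall. A parallel cross bar under the lid stops it 9 mm above shut unless within 0.2 rad of the slot's long side. z leans 0.065 rad with the lid raised.
- wing (a joint): Angle of the wing, rad: 0 or 3.14 with wing and cross bar in line with the slot and the red index marks; 1.57 crosswise. Grows counter-clockwise seen from above. Turns stiffly (0.06 N m), stays where it is left. Starts anywhere from 0.75 to 2.35 and may be turned either way, from -1.2 to 4.3.
- lid (a joint): Opening of the lid, in rad: 0 fully shut, about 0.065 at rest on its hinge springs. Its hinge lies 177 mm from the fastener, along the chamber's +x, 128 mm above the bench. It springs up when let go; holding it shut takes about 9 N at the press pad or 7 N at the fastener, pushed straight down.
- lid_press (a point): Centre of the top of the black rubber press pad on the lid, 30 mm (x) by 80 mm (y), between the fastener and the window: 47 mm from the fastener and 130 mm from the hinge. Moves with the lid: 135 mm above the bench when the lid is shut, about 8 mm higher when it is at rest. Any part of the lid or its fastener may be pressed.
- flask_a_mid (a point): Middle of a clear stoppered volumetric flask, 66 mm wide, 170 mm tall, half-way up. Loose; to be left standing.
- flask_b_mid (a point): Middle of an amber stoppered volumetric flask, 58 mm wide, 150 mm tall, half-way up. Loose; to be left standing.
- bottle_mid (a point): Middle of an amber reagent bottle, 54 mm wide, 120 mm tall, half-way up. Loose; to be left standing.
Mind the look-alikes: they are no part of the job. Of the things that look like the part that bears probe_grip, the smaller one is meant.

How it is judged:
By the outcome, as a careful person would: the job done as asked, in the order asked, and still so for the second after the job is handed in, while the arm keeps its last pose, push and grip.
It also fails if it takes over 64 s, if anything falls off the work surface, if the arm or the gripper's body presses on something with over 40 N, if the wrist force passes 120 N, or if a joint passes its speed limit or range.

## Working session

There is one attempt and no reset: what is moved stays moved. The work goes in short steps, Python scripts to look and compute and a tool call to move; the robot and the scene stay as the last step left them, time stands still between calls to the robot, and variables do not carry over. Pictures are saved under pics/ and viewed, about 8 in all and at most 12, crops included, and the job is handed in when it is done.

Besides the shell and the picture viewer there is one more tool, called as name(argument=value, ...) on one line, values as JSON. play_rows: Moves the arm, as the interface text tells. Its arguments: {"type":"object","properties":{"increments":{"type":"array","items":{"type":"number"}},"claw":{"type":"number"},"force":{"type":"number"}},"required":["increments"]}

```bash
mkdir -p pics; ls; cat > h.py <<'E'
import numpy as np, cv2
from workcell import state, viewer, close_job
def cam(n):
    c=viewer.camera(n); c['E']=np.array(c['extrinsics']); return c
def save(c,f): cv2.imwrite('pics/'+f,cv2.cvtColor(c['image'],cv2.COLOR_RGB2BGR))
def ray(c,u,v,fish=False):
    x=(u-c['cx'])/c['fx']; y=(v-c['cy'])/c['fy']
    if fish:
        r=np.hypot(x,y); s=np.sin(r)/r if r>1e-9 else 1; d=np.array([x*s,-y*s,-np.cos(r)])
    else: d=np.array([x,-y,-1.])
    R=c['E'][:3,:3]; t=c['E'][:3,3]
    return -R.T@t, R.T@d
def onz(c,u,v,z,fish=False):
    o,d=ray(c,u,v,fish); return o+d*(z-o[2])/d[2]
def proj(c,p,fish=False):
    q=c['E'][:3,:3]@np.array(p,float)+c['E'][:3,3]; x,y,z=q[0],-q[1],-q[2]
    if fish:
        r=np.hypot(x,y); th=np.arctan2(r,z); k=th/r if r>1e-9 else 0; return np.array([c['cx']+c['fx']*x*k,c['cy']+c['fy']*y*k])
    return np.array([c['cx']+c['fx']*x/z,c['cy']+c['fy']*y/z])
E
python3 - <<'E'
from h import *
s=state(); print(s)
for n in ['scene','side','wrist']:
    c=cam(n); save(c,n+'0.png'); print(n,{k:v for k,v in c.items() if k not in('image','E','extrinsics')}, np.round(c['E'],3).tolist())
E
```

```text
pics
{'clock': 0.0, 'joint_pos': array([-1.28820694,  0.33392678,  0.03988392,  1.46628446, -0.01338248,
        1.3432704 , -0.05849376]), 'dq': array([-8.58145782e-04,  2.27656412e-03,  5.23960638e-04,  1.28959534e-03,
        9.18403665e-04,  8.12657938e-05, -4.75427352e-04]), 'joint_efforts': array([-1.72841528e-04, -6.58574724e+01,  1.36531949e+00, -4.05557406e+01,
        1.66713173e-02,  1.27349276e-02, -2.83739496e-06]), 'eef_pos': array([242.04784782, 602.76509351, 230.40468031]), 'eef_rot': array([-1.48985362,  1.56917312, -1.87165978]), 'contact_force': array([ 0.07449475, -0.46401172,  0.08255107]), 'torque': array([-0.00790883, -0.02377179, -0.05832113]), 'width': 85.49268922606808}
scene {'fx': 468.4831775767647, 'fy': 468.4831775767647, 'cx': 315.62581442566386, 'cy': 201.33114629467252} [[-0.668, 0.744, -0.016, 385.578], [-0.636, -0.559, 0.531, 317.912], [0.387, 0.365, 0.847, -1511.811], [0.0, 0.0, 0.0, 1.0]]
side {'fx': 505.0692809714874, 'fy': 505.0692809714874, 'cx': 328.61778926241124, 'cy': 206.28144878902555} [[0.718, -0.696, -0.018, -417.218], [0.369, 0.359, 0.857, -302.182], [-0.59, -0.622, 0.515, -1034.825], [0.0, 0.0, 0.0, 1.0]]
wrist {'fx': 309.70691628693146, 'fy': 309.70691628693146, 'cx': 323.811540246712, 'cy': 196.41413288379997} [[0.374, 0.928, -0.002, -648.458], [-0.895, 0.36, -0.262, 33.389], [-0.242, 0.1, 0.965, -377.906], [0.0, 0.0, 0.0, 1.0]]
```

View pics/scene0.png

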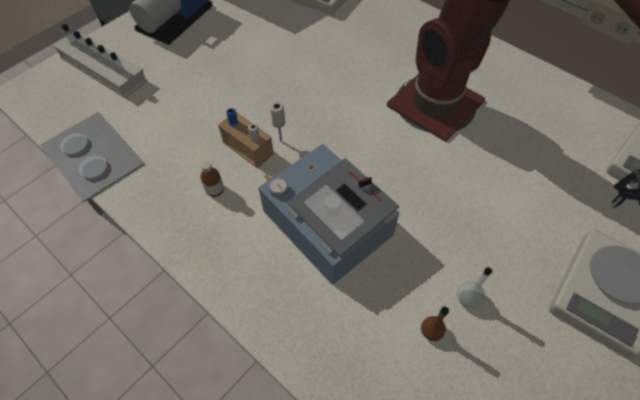

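View pics/side0.png

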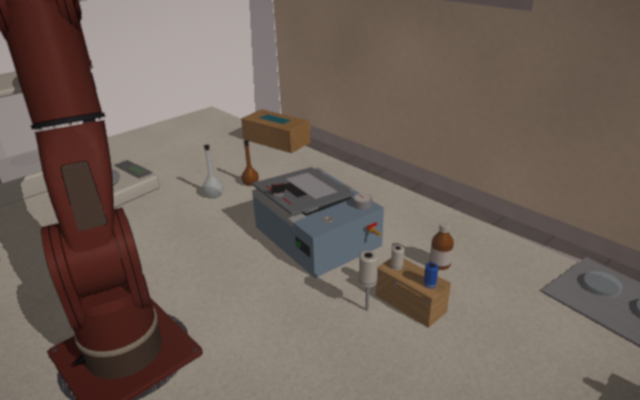

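The scene view shows the stand at (246,140) with the white head at (254,132) and the blue head at (232,117). It also shows a larger white look-alike on its own stem at (278,113), and the chamber at (330,210). The side view shows the same things at (398,256), (431,274) and (368,268).

Candidates for the white probe are scene (254,132), in the stand and smaller, and scene (278,113), free-standing and larger. The first fits the description. I'll check it in an enlarged crop.

```bash
python3 - <<'E'
from h import *
a=cv2.imread('pics/scene0.png')[90:280,200:410]; b=cv2.imread('pics/side0.png')[150:330,240:460]
a=cv2.resize(a,(400*210//210,362),interpolation=cv2.INTER_CUBIC); a=cv2.resize(cv2.imread('pics/scene0.png')[90:280,205:405],None,fx=2,fy=3) if 0 else cv2.resize(cv2.imread('pics/scene0.png')[90:240,215:405],None,fx=4,fy=4,interpolation=cv2.INTER_CUBIC)
b=cv2.resize(b[0:150,0:215],None,fx=3.5,fy=3.5,interpolation=cv2.INTER_CUBIC)
a=np.clip(a*1.6,0,255).astype('uint8'); b=np.clip(b*1.6,0,255).astype('uint8')
cv2.imwrite('pics/a.png',a);cv2.imwrite('pics/b.png',b);print(a.shape,b.shape)
E
```

```text
(600, 760, 3) (525, 752, 3)
```

View pics/a.png

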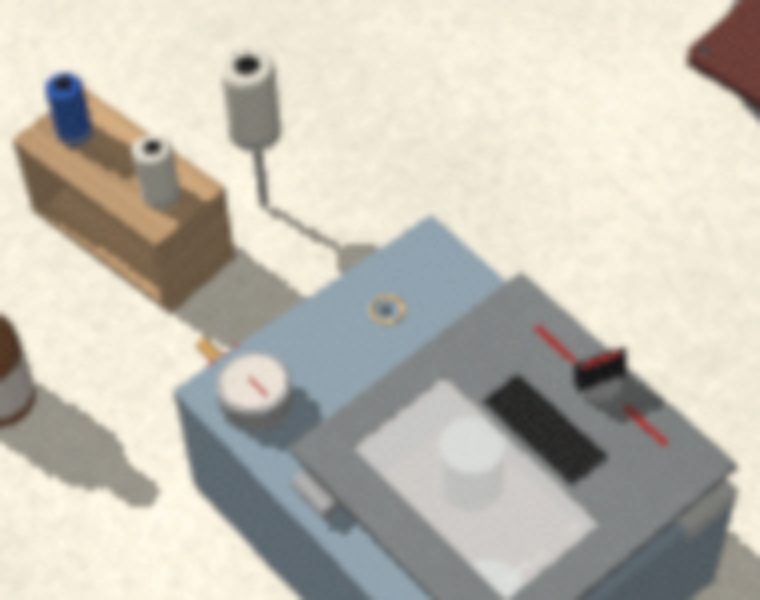

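View pics/b.png

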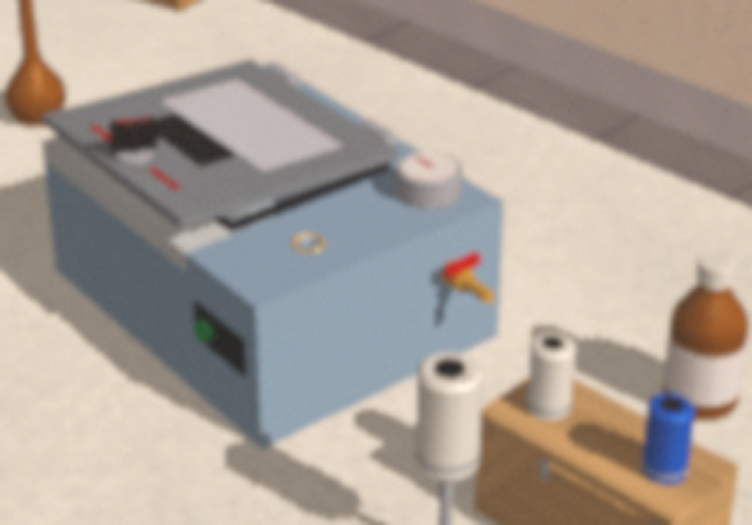

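The crops confirm the choice. The white probe in the stand has its head top at scene (253,126) and side (398,248). The port is at scene (312,167) and side (328,219). The wing is crosswise to the red marks.

```bash
cat >> h.py <<'E'
def tri(cs,ps):
    A=np.zeros((3,3));b=np.zeros(3)
    for c,p in zip(cs,ps):
        o,d=ray(c,*p); d=d/np.linalg.norm(d); M=np.eye(3)-np.outer(d,d); A+=M;b+=M@o
    x=np.linalg.solve(A,b); return x,[np.round(proj(c,x)-p,1) for c,p in zip(cs,ps)]
E
python3 - <<'E'
from h import *
S=cam('scene');D=cam('side')
a=lambda x,y:np.array([215+x/4-.4,90+y/4-.4]); b=lambda x,y:np.array([240+x/3.5-.4,150+y/3.5-.4])
for n,p,q in [('white top',(152,146),(552,343)),('blue top',(64,84),(672,404)),('decoy top',(246,65),(449,368)),('port',(387,309),(308,242)),('wingtop',(600,362),(133,121)),('mark1 out',(537,327),(180,188)),('mark2 out',(665,444),(95,128)),('frontcorner',(432,217),(257,305)),('gaugetop',(253,378),(429,165)),('gaugecorner',(178,393),(500,203))]:
    x,e=tri([S,D],[a(*p),b(*q)]); print(n,x.round(1),*e)
print('z planes: white',onz(S,*a(152,146),133),onz(D,*b(552,343),133)); print('port',onz(S,*a(387,309),120),onz(D,*b(308,242),120))
for c,n in((S,'S'),(D,'D')):
    print(n)
E
```

```text
white top [ 527.8 -275.   135. ] [0.1 0. ] [ 0.2 -0. ]
blue top [ 529.  -364.5  134.8] [-0.1 -0. ] [-0.2  0. ]
decoy top [ 443.2 -264.5  154.8] [0.2 0. ] [ 0.2 -0. ]
port [517.1 -66.  122. ] [ 0.1 -0. ] [0.2 0. ]
wingtop [487.5  85.  172.7] [ 0.3 -0. ] [0.2 0. ]
mark1 out [477.8  26.1 144.7] [-0.5  0.1] [-0.5 -0. ]
mark2 out [492.6 141.4 143.5] [-0.1  0. ] [-0.1 -0. ]
frontcorner [439.7 -96.1 121. ] [-0.2  0. ] [-0.2 -0. ]
gaugetop [624.9 -81.1 145.7] [ 0.2 -0. ] [ 0.2 -0. ]
gaugecorner [ 653.9 -124.1  119.1] [-0.1 -0. ] [-0.1  0. ]
z planes: white [ 526.96775267 -276.752654    133.        ] [ 529.79862973 -273.09758517  133.        ]
port [516.33256718 -67.32575851 120.        ] [519.03241459 -63.4643965  120.        ]
S
D
```

```bash
cat >> h.py <<'E'
from scipy.spatial.transform import Rotation as Ro
def tool():
    s=state(); R=Ro.from_euler('xyz',s['eef_rot']).as_matrix(); return s,R
E
python3 - <<'E'
from h import *
s,R=tool(); print(R.round(3)); print('jaw yaw',np.arctan2(R[1,1],R[0,1]))
E
```

```text
[[-0.     0.373  0.928]
 [-0.001  0.928 -0.373]
 [-1.    -0.001  0.   ]]
jaw yaw 1.1889534195355904
```

play_rows(increments=[2, -1, 4, 0, 4, -2, 4, 0, 4, -3, 0, 0, 4, -3, 0, 0, 4, -3, 0, 0, 4, -3, 0, 0, 2, -4.5, 0, 0, 2, -4.5, 0, 0, 1, -4.8, 0, 0, 0, -5, 0, 0, 0, -5, 0, 0, 0, -5, 0, 0], claw=5, force=40)

```text
clock: 1.45
eef_pos: [505.2, 166.4, 304.6]
eef_rot: [1.748, 1.571, 1.366]
contact_force: [1.2, -0.1, 0.3]
width: 50.0
```

play_rows(increments=[0.2, -4.4, 0, -0.132, 0.2, -4.4, 0, -0.132, 0.2, -4.4, 0, -0.132, 0.2, -4.4, 0, -0.132, 0.2, -4.4, 0, -0.132, 0.2, -4.4, 0, -0.132, 0.2, -4.4, 0, -0.132, 0.1, -4.4, 0, -0.132, 0.1, -4.4, 0, -0.132, 0, -4.4, 0, -0.132, 0, 0, -4.5, 0, 0, 0, -4.5, 0])

```text
clock: 2.65
eef_pos: [521.6, -273.9, 214.4]
eef_rot: [1.149, 1.568, -0.557]
contact_force: [0.3, 0.8, -1.2]
width: 50.0
```

```bash
python3 - <<'E'
from h import *
s,R=tool(); print(s['eef_pos'].round(1),'jaw yaw',np.arctan2(R[1,1],R[0,1]),s['joint_pos'].round(2))
c=cam('wrist'); save(c,'w1.png'); print(np.linalg.inv(c['E'])[:3,3])
for p in [(528,-275,133),(529,-364.5,133),(443,-264,153)]: print(proj(c,p,True))
E
```

```text
[ 521.6 -273.9  214.4] jaw yaw -0.1345774175181241 [-0.22  0.26  0.76  1.68 -0.18  1.28  0.44]
[ 529.98576992 -208.7517905   355.9977839 ]
[332.23253177 203.02716364]
[346.38235079 301.41756606]
[213.54268786 211.53330584]
```

View pics/w1.png

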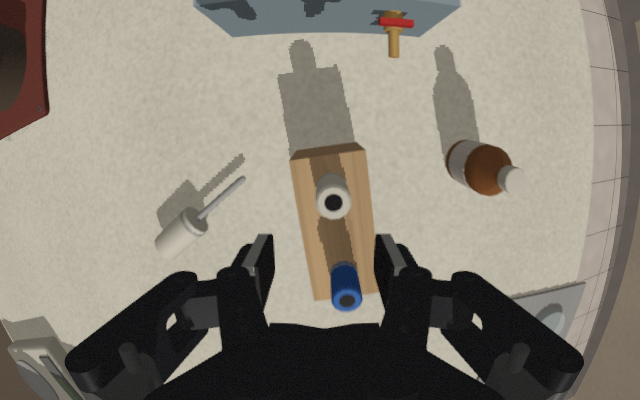

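The white head top is at (333,203), against (332,203) predicted, and the blue one is at (346,300), so those measurements hold. The look-alike, at (205,215), seems to have toppled from its stem by itself. I'll check where it lies.

```bash
python3 - <<'E'
from h import *
c=cam('wrist'); print(onz(c,243,180,3,True),onz(c,168,245,20,True),onz(c,205,215,20,True))
a=cv2.imread('pics/w1.png'); save(c,'w1b.png'); b=cv2.imread('pics/w1b.png'); print('change',np.abs(a.astype(int)-b)[130:280,130:260].mean())
S=cam('scene');save(S,'s1.png');D=cam('side'); save(D,'d1.png')
i=np.hstack([cv2.resize(cv2.imread('pics/s1.png')[80:200,180:380],None,fx=2,fy=2),cv2.resize(cv2.imread('pics/d1.png')[190:310,300:500],None,fx=2,fy=2)])
cv2.imwrite('pics/sd1.png',np.clip(i*1.5,0,255).astype('uint8'))
E
```

```text
[ 422.05816961 -265.85833371    3.        ] [ 307.95895257 -330.93112119   20.        ] [ 371.73044831 -297.48154321   20.        ]
change 7.0670769230769235
```

View pics/sd1.png

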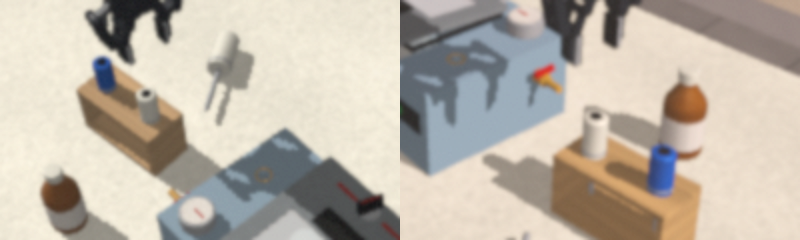

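play_rows(increments=[0, 0, -3, 0, 0, 0, -3, 0, 0, 0, -1, 0, 0, 0, 0, 0, 0, 0, 0, 0])

```text
clock: 3.35
eef_pos: [522.7, -272.0, 146.9]
eef_rot: [1.367, 1.568, -0.334]
contact_force: [0.3, -0.7, 0.2]
width: 50.3
```

play_rows(increments=[0.5, -0.3, -1, 0, 0, 0, -2.1, 0, 0, 0, -2.1, 0, 0, 0, 0, 0, 0, 0, 0, 0])

```text
clock: 3.85
eef_pos: [526.9, -274.8, 93.2]
eef_rot: [0.256, 1.57, -1.446]
contact_force: [-0.5, 0.4, 0.3]
width: 50.0
```

play_rows(increments=[0.1, 0, 0.1, 0, 0, 0, 0, 0, 0, 0, 0, 0, 0, 0, 0, 0, 0, 0, 0, 0, 0, 0, 0, 0], claw=2, force=40)

```text
clock: 4.45
eef_pos: [528.6, -275.0, 95.2]
eef_rot: [1.471, 1.568, -0.231]
contact_force: [-0.1, -0.2, 6.3]
width: 26.9
```

play_rows(increments=[0, 0, 1, 0, 0, 0, 2, 0, 0, 0, 3, 0, 0, 0, 3, 0, 0, 0, 3, 0, 0, 0, 2.5, 0, 0, 0, 0, 0, 0, 0, 0, 0])

```text
clock: 5.25
eef_pos: [527.5, -274.5, 239.3]
eef_rot: [1.757, 1.57, 0.055]
contact_force: [-0.0, 0.5, -1.7]
width: 26.8
```

```bash
python3 - <<'E'
from h import *
s,R=tool(); print(s['eef_pos'].round(1),'jaw yaw',np.arctan2(R[1,1],R[0,1]),'tool x',R[:,0].round(4),s['width'])
c=cam('wrist'); save(c,'w2.png'); 
p=s['eef_pos']; print(proj(c,p+[0,0,38],True),proj(c,(517.5,-65.5,120),True))
S=cam('scene');save(S,'s2.png');D=cam('side'); save(D,'d2.png')
print(proj(S,p+[0,0,-72]),proj(D,p+[0,0,-72]),proj(S,p+[0,0,38]),proj(D,p+[0,0,38]))
E
```

```text
[ 527.5 -274.5  239.3] jaw yaw -0.13102675387701246 tool x [ 1.1e-03  1.0e-04 -1.0e+00] 26.84143764242364
[324.01726948 288.83521943] [280.66845532 -37.12840095]
[251.36918147 118.16935749] [397.99894499 235.35453788] [245.56113299  88.22376221] [400.85377312 190.82792226]
```

play_rows(increments=[0, 2, 0, 0, 0, 4, 0, 0, -0.2, 4, 0, 0, -0.2, 4, 0, 0, -0.2, 3, 0, 0, -0.2, 2.2, 0, 0, -0.2, 1.3, 0, 0, 0, 0.4, 0, 0, 0, 0, -2, 0, 0, 0, 0, 0, 0, 0, 0, 0])

```text
clock: 6.5
eef_pos: [517.1, -66.3, 218.4]
eef_rot: [-1.088, 1.569, -2.791]
contact_force: [0.2, -0.6, -0.4]
width: 27.1
```

```bash
python3 - <<'E'
from h import *
s,R=tool(); p=s['eef_pos'];print(p.round(1),'jaw yaw',np.arctan2(R[1,1],R[0,1]))
S=cam('scene');save(S,'s3.png');D=cam('side'); save(D,'d3.png');W=cam('wrist');save(W,'w3.png')
out=[]
for n,c,f in(('s3',S,0),('d3',D,0),('w3',W,1)):
    q=proj(c,p+[0,0,-72],f); r=proj(c,(517.5,-65.5,120),f); m=((q+r)/2).astype(int); print(n,'tip',q,'port',r,'origin',m-[33,50])
    I=cv2.imread(f'pics/{n}.png'); I=I[max(m[1]-50,0):m[1]+50,m[0]-33:m[0]+33]; out.append(cv2.resize(I,(396,600)[0:2] if 0 else (264,400),interpolation=cv2.INTER_CUBIC))
cv2.imwrite('pics/c3.png',np.clip(np.hstack(out)*1.5,0,255).astype('uint8'))
E
```

```text
[517.1 -66.3 218.4] jaw yaw -0.13222067168106685
s3 tip [311.1977137  161.18299747] port [311.5659164  167.48837602] origin [278 114]
d3 tip [327.64023796 210.2892709 ] port [327.72719143 219.29364192] origin [294 164]
w3 tip [322.97430918 206.42725275] port [323.39712064 195.80451384] origin [290 151]
```

View pics/c3.png

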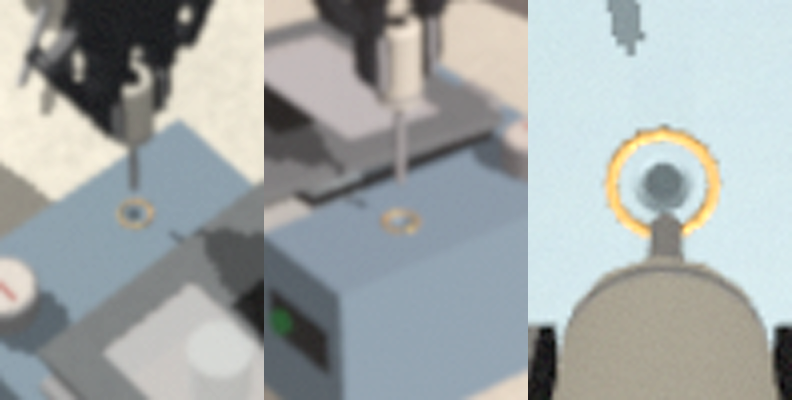

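```bash
python3 - <<'E'
from h import *
S=cam('scene');D=cam('side');W=cam('wrist'); s=state();p=s['eef_pos'];print(p)
print('wrist tip',onz(W,324.4,206,146.4,True),onz(W,324.4,206.5,144.4,True),'port',onz(W,323.4,196.4,120,True))
t=tri([S,D],[(311.1,160.6),(328.1,209.4)]);q=tri([S,D],[(311.35,166.85),(327.6,218.9)]);print('SD tip',t,'port',q)
# sub-pixel stem position from wrist image: dark column profile near tip and ring centroid
I=W['image'].astype(int); m=(I[...,0]-I[...,2]>40); ys,xs=np.nonzero(m[180:216,300:350]); print('ring',xs.min()+300,xs.max()+300,ys.min()+180,ys.max()+180)
for v in (208,210,212): print(v,I[v,312:338].sum(1)//3)
E
```

```text
[517.7652524  -65.71736013 219.08764693]
wrist tip [518.26535795 -65.74180477 146.4       ] [518.14029113 -66.72497475 144.4       ] port [517.54602158 -65.60061157 120.        ]
SD tip (array([517.58861617, -66.78112917, 148.89592912]), [array([-0.2,  0. ]), array([-0.2, -0. ])]) port (array([516.95659317, -66.20024525, 121.69759574]), [array([ 0.1, -0. ]), array([0.2, 0. ])])
ring 309 337 184 210
208 [151 151 147 143 143 138 126 112  92  81  82  85  85  84  84  84  92 141
 153 151 149 153 153 154 154 154]
210 [152 153 153 149 144 148 155 144 117  83  81  83  85  82  85  86 121 141
 149 153 152 152 154 153 152 152]
212 [152 151 152 152 150 152 150 142 116  81  86  83  85  86  84  87 116 142
 151 154 151 151 153 152 154 154]
```

The tip is within about 1 mm of the port axis and the chamfer tolerates about 3 mm, so I'm lowering it. In the c3 crop the wrist panel shows the ring at (323,197) and the stem at (324,206).

play_rows(increments=[-0.06, 0.04, -1, 0, 0, 0, -1, 0, 0, 0, -0.7, 0, 0, 0, -0.7, 0, 0, 0, -0.7, 0, 0, 0, -0.5, 0, 0, 0, 0, 0])

```text
clock: 7.5
eef_pos: [516.6, -65.2, 171.9]
eef_rot: [-1.14, 1.57, -2.842]
contact_force: [-0.2, 0.7, 0.1]
width: 26.8
```

play_rows(increments=[0, 0, -0.7, 0, 0, 0, -0.7, 0, 0, 0, -0.7, 0, 0, 0, -0.7, 0, 0, 0, -0.5, 0, 0, 0, -0.3, 0, 0, 0, 0, 0])

```text
clock: 8.2
eef_pos: [516.7, -65.1, 136.2]
eef_rot: [-1.175, 1.57, -2.877]
contact_force: [-0.3, -0.0, -0.6]
width: 26.8
```

play_rows(increments=[0, 0, -0.2, 0, 0, 0, -0.2, 0, 0, 0, -0.1, 0, 0, 0, 0, 0, 0, 0, 0, 0])

```text
clock: 8.7
eef_pos: [517.1, -65.1, 132.2]
eef_rot: [2.555, 1.57, 0.853]
contact_force: [-1.5, 0.4, 5.8]
width: 26.8
```

play_rows(increments=[0, 0, 0, 0, 0, 0, 0, 0, 0, 0, 0, 0, 0, 0, 0, 0, 0, 0, 1, 0, 0, 0, 2, 0, 0, 0, 3, 0, 0, 0, 4, 0, 0, 0, 2, 0, 0, 0, 0, 0], claw=5)

```text
clock: 9.7
eef_pos: [518.6, -65.4, 255.5]
eef_rot: [1.851, 1.565, 0.149]
contact_force: [-0.3, -0.4, -0.9]
width: 50.0
```

```bash
python3 - <<'E'
from h import *
s,R=tool();p=s['eef_pos'];print(p.round(1),s['contact_force'].round(1))
W=cam('wrist');save(W,'w4.png');S=cam('scene');save(S,'s4.png');D=cam('side');save(D,'d4.png')
print('pred top home',[proj(c,(517,-66,170),f).round(1) for c,f in((S,0),(D,0),(W,1))],'if 10 high',[proj(c,(517,-66,180),f).round(1) for c,f in((S,0),(D,0),(W,1))])
print('wing',proj(W,(487.5,85,172),True))
a=cv2.resize(cv2.imread('pics/s4.png')[110:210,260:360],(400,400),interpolation=cv2.INTER_CUBIC);b=cv2.resize(cv2.imread('pics/d4.png')[150:250,260:360],(400,400),interpolation=cv2.INTER_CUBIC)
w=cv2.imread('pics/w4.png')[0:200,120:520]; w=cv2.resize(w,(400,200))
cv2.imwrite('pics/c4.png',np.clip(np.vstack([np.hstack([a,b]),np.hstack([w,w*0])])*1.4,0,255).astype('uint8'))
E
```

```text
[518.6 -65.4 255.5] [-0.3 -0.4 -0.9]
pred top home [array([311.1, 155.6]), array([327.3, 201.9]), array([321.3, 202.4])] if 10 high [array([311. , 153.2]), array([327.3, 198.2]), array([321.3, 206.2])]
wing [254.40862446  12.29391215]
```

View pics/c4.png

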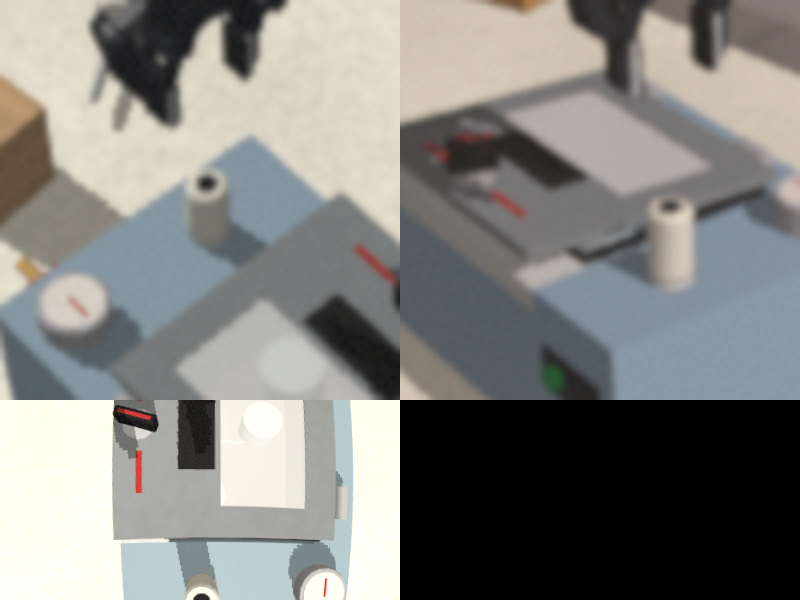

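The probe is home: its top is at scene (311.6,155.1), with (311.1,155.6) predicted for seated, and it agrees in the side view. The wing's red stripe runs from (235,7) to (277,20) in the wrist view.

```bash
python3 - <<'E'
from h import *
W=cam('wrist');I=W['image'].astype(int)
m=((I[...,0]-I[...,1]>60)&(I[...,0]-I[...,2]>60)).astype('uint8')
n,l,st,ce=cv2.connectedComponentsWithStats(m[:150])
for k in range(1,n):
    if st[k,4]<20: continue
    ys,xs=np.nonzero(l==k); z=172 if ce[k][1]<25 else 143
    P=np.array([onz(W,x,y,z,True)[:2] for x,y in zip(xs,ys)]); c=P.mean(0);v=np.linalg.svd(P-c)[2][0]; t=(P-c)@v
    print(ce[k],st[k],c.round(1),'ang',np.arctan2(v[1],v[0])%np.pi,np.ptp(t))
E
```

```text
[256.39160839  11.55244755] [240   6  33  12 143] [487.2  84.1] ang 2.6498906978113617 26.538476224678057
[260.53543307  70.27165354] [258  49   6  43 254] [479.6  43.6] ang 1.4371837797287215 35.281026538094764
```

play_rows(increments=[-0.4, 1.6, 0, 0.121, -0.4, 1.8, 0, 0.121, -0.4, 1.8, 0, 0.121, -0.4, 1.8, 0, 0.121, -0.4, 1.8, 0, 0.121, -0.4, 1.8, 0, 0.121, -0.3, 1.6, 0, 0.121, -0.3, 1.4, 0, 0.121, -0.2, 1.0, -2, 0.121, 0, 0.4, -3, 0.121, 0, 0, -0.5, 0, 0, 0, 0, 0], claw=4)

```text
clock: 11.1
eef_pos: [484.0, 84.4, 195.6]
eef_rot: [-2.136, 1.568, -2.632]
contact_force: [-0.1, -0.4, 0.4]
width: 39.9
```

```bash
python3 - <<'E'
from h import *
s,R=tool();p=s['eef_pos'];print(p.round(1),'jaw',np.arctan2(R[1,1],R[0,1]),s['joint_pos'].round(2))
W=cam('wrist');save(W,'w5.png');I=W['image'].astype(int)
m=((I[...,0]-I[...,1]>60)&(I[...,0]-I[...,2]>60)).astype('uint8')
n,l,st,ce=cv2.connectedComponentsWithStats(m)
for k in range(1,n):
    if st[k,4]<20: continue
    ys,xs=np.nonzero(l==k)
    for z in(172,143):
        P=np.array([onz(W,x,y,z,True)[:2] for x,y in zip(xs,ys)]); c=P.mean(0);v=np.linalg.svd(P-c)[2][0]; t=(P-c)@v
        print(ce[k].round(),st[k],z,c.round(1),'ang',np.arctan2(v[1],v[0])%np.pi,np.ptp(t))
E
```

```text
[484.   84.4 195.6] jaw 1.0752206501565007 [-0.72  0.02  0.46  1.91 -0.01  1.22  0.83]
[384. 195.] [358 184  52  24 374] 172 [480.8 123.7] ang 1.4390012085067259 30.24625365882027
[384. 195.] [358 184  52  24 374] 143 [490.3 125.2] ang 1.4390012085067259 35.54982691153563
[327. 237.] [324 216   7  41 234] 172 [487.2  83.7] ang 2.679710605395998 25.104932433392875
[327. 237.] [324 216   7  41 234] 143 [497.8  78.1] ang 2.6797106053959974 29.50699325278761
[286. 231.] [275 226  20  10 100] 172 [472.8  64.9] ang 1.288005983617433 11.166188682143098
[286. 231.] [275 226  20  10 100] 143 [481.   56.1] ang 1.2880059836174342 13.124140245249063
[256. 241.] [246 235  22  13 126] 172 [470.1  45.6] ang 1.4960056518064548 14.641452157397657
[256. 241.] [246 235  22  13 126] 143 [477.8  33.3] ang 1.4960056518064566 17.20877883920113
```

play_rows(increments=[0.3, 0, -0.5, 0.025, 0, 0, -1.5, 0, 0, 0, -1.5, 0, 0, 0, -0.9, 0, 0, 0, 0, 0, 0, 0, 0, 0])

```text
clock: 11.75
eef_pos: [488.4, 84.8, 153.5]
eef_rot: [0.762, 1.57, 0.294]
contact_force: [0.1, -0.3, -0.7]
width: 40.3
```

play_rows(increments=[-0.1, -0.1, 0, 0, 0, 0, 0, 0, 0, 0, 0, 0, 0, 0, 0, 0, 0, 0, 0, 0, 0, 0, 0, 0], claw=0, force=40)

```text
clock: 12.35
eef_pos: [487.1, 84.0, 152.8]
eef_rot: [0.607, 1.57, 0.141]
contact_force: [1.7, 0.2, 0.1]
width: 8.3
```

play_rows(increments=[0, 0, 0, -0.12, 0, 0, 0, -0.12, 0, 0, 0, -0.12, 0, 0, 0, -0.12, 0, 0, 0, -0.12, 0, 0, 0, -0.12, 0, 0, 0, -0.12, 0, 0, 0, -0.12, 0, 0, 0, -0.12, 0, 0, 0, -0.145, 0, 0, 0, 0, 0, 0, 0, 0])

```text
clock: 13.55
eef_pos: [485.6, 83.5, 151.9]
eef_rot: [-1.186, 1.568, -2.874]
contact_force: [-4.4, -1.0, -2.1]
width: 8.6
```

```bash
python3 - <<'E'
from h import *
s,R=tool();print(s['eef_pos'].round(1),'jaw',np.arctan2(R[1,1],R[0,1]),s['contact_force'].round(1),s['torque'].round(2),s['width'])
E
```

```text
[485.6  83.5 151.9] jaw -0.11686886029957157 [-4.4 -1.  -2.1] [-0.46  1.65 -0.03] 8.57267106962298
```

play_rows(increments=[0, 0, 0, 0, 0, 0, 0, 0, 0, 0, 0, 0, 0, 0, 1, 0, 0, 0, 2, 0, 0, 0, 2, 0, 2, 0, 1, 0, 2.7, -0.6, 0, 0, 0, 0, 0, 0], claw=4)

```text
clock: 14.45
eef_pos: [536.6, 77.3, 213.9]
eef_rot: [1.5, 1.568, -0.192]
contact_force: [-0.1, 0.3, 0.2]
width: 39.7
```

```bash
python3 - <<'E'
from h import *
s,R=tool();p=s['eef_pos'];print(p.round(1),'jaw',np.arctan2(R[1,1],R[0,1]),s['contact_force'].round(1))
W=cam('wrist');save(W,'w6.png');I=W['image'].astype(int)
m=((I[...,0]-I[...,1]>60)&(I[...,0]-I[...,2]>60)).astype('uint8')
n,l,st,ce=cv2.connectedComponentsWithStats(m)
for k in range(1,n):
    if st[k,4]<20: continue
    ys,xs=np.nonzero(l==k)
    for z in(172,143):
        P=np.array([onz(W,x,y,z,True)[:2] for x,y in zip(xs,ys)]); c=P.mean(0);v=np.linalg.svd(P-c)[2][0]; t=(P-c)@v
        print(ce[k].round(),st[k],z,c.round(1),'ang',np.arctan2(v[1],v[0])%np.pi,np.ptp(t))
S=cam('scene');save(S,'s6.png');D=cam('side');save(D,'d6.png')
a=cv2.resize(cv2.imread('pics/s6.png')[130:230,310:410],(400,400),interpolation=cv2.INTER_CUBIC)
w=cv2.resize(cv2.imread('pics/w6.png')[100:340,170:410],(400,400))
cv2.imwrite('pics/c6.png',np.clip(np.hstack([a,w])*1.4,0,255).astype('uint8'))
E
```

```text
[536.6  77.3 213.9] jaw -0.12155954315128596 [-0.1  0.3  0.2]
[249. 148.] [246 125   8  50 316] 172 [497.6 128.1] ang 1.435781104256071 30.078819252305713
[249. 148.] [246 125   8  50 316] 143 [490.3 125.9] ang 1.4357811042560709 34.83079067957152
[244. 219.] [241 200   8  39 201] 172 [486.2  84.1] ang 1.460125490571942 25.921467258073722
[244. 219.] [241 200   8  39 201] 143 [477.1  74.9] ang 1.4601254905719419 30.016643692026676
[255. 241.] [251 236   7  10  39] 172 [489.9  68.4] ang 0.9186557615394015 7.604729792867053
[255. 241.] [251 236   7  10  39] 143 [481.3  56.7] ang 0.9186557615393998 8.806155233960794
```

View pics/c6.png

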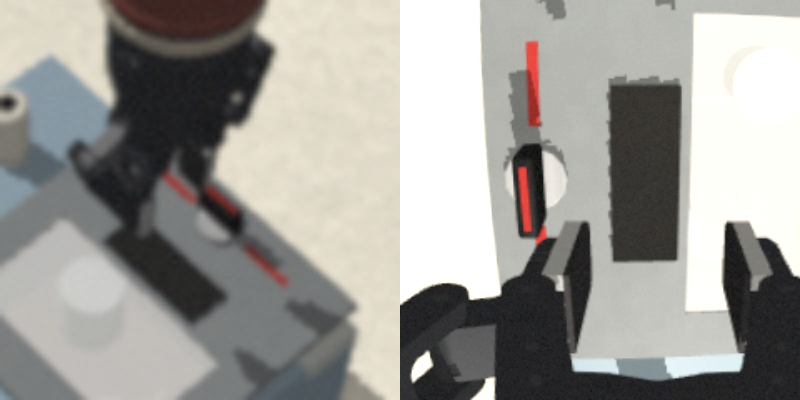

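The wing's stripe is at 1.460 rad and the red marks at 1.437, so it is in line to 0.02 rad. Next I press the pad with shut fingers.

play_rows(increments=[-0.4, 0, -1, 0, 0, 0, -2, 0, 0, 0, -2, 0, 0, 0, -1, 0, 0, 0, -0.3, 0, 0, 0, 0, 0, 0, 0, 0, 0], claw=0)

```text
clock: 15.3
eef_pos: [530.3, 78.0, 150.4]
eef_rot: [2.113, 1.57, 0.421]
contact_force: [-0.1, -0.5, 0.4]
width: -0.1
```

play_rows(increments=[0, 0, -0.4, 0, 0, 0, -0.3, 0, 0, 0, -0.3, 0, 0, 0, -0.2, 0, 0, 0, -0.2, 0, 0, 0, -0.1, 0, 0, 0, 0, 0, 0, 0, 0, 0])

```text
clock: 16.1
eef_pos: [529.7, 78.1, 135.1]
eef_rot: [-2.27, 1.57, 2.321]
contact_force: [-4.1, 0.5, 9.9]
width: 0.4
```

play_rows(increments=[0, 0, -0.1, 0, 0, 0, -0.1, 0, 0, 0, 0, 0, 0, 0, 0, 0])

```text
clock: 16.5
eef_pos: [529.9, 78.1, 135.0]
eef_rot: [-2.84, 1.569, 1.751]
contact_force: [-13.3, -1.0, 28.4]
width: 0.0
```

play_rows(increments=[-0.05, 0, 0.04, 0, 0, 0, 0, 0, 0, 0, 0, 0, 0, 0, 0, 0, 0, 0, 0, 0])

```text
clock: 17.0
eef_pos: [529.8, 78.2, 135.0]
eef_rot: [2.818, 1.569, 1.126]
contact_force: [-9.5, -1.3, 22.5]
width: 0.1
```

```bash
python3 - <<'E'
from h import *
s,R=tool();print(s['eef_pos'].round(1),s['contact_force'].round(1))
S=cam('scene');save(S,'s7.png');D=cam('side');save(D,'d7.png')
a=cv2.resize(cv2.imread('pics/s7.png')[90:350,190:510],(400,325));b=cv2.resize(cv2.imread('pics/d7.png')[130:330,180:480],(400,325),interpolation=cv2.INTER_CUBIC)
cv2.imwrite('pics/c7.png',np.clip(np.hstack([a,b])*1.4,0,255).astype('uint8'))
E
```

```text
[529.8  78.2 135. ] [-9.5 -1.3 22.5]
```

View pics/c7.png

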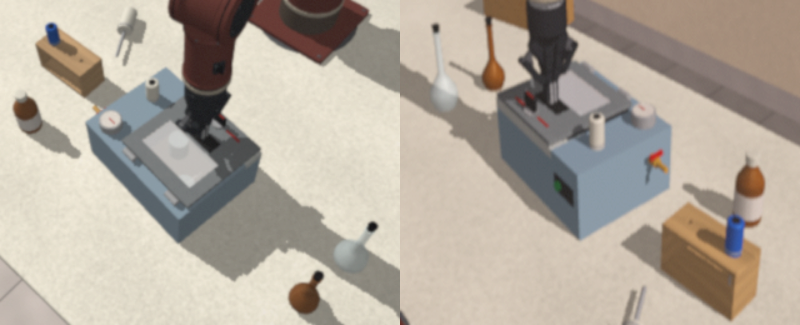

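The picture shows the lid down with the gripper on the pad and the white probe in the port, at (152,88) in the left half. The blue probe, both flasks and the bottle are standing. I'm handing in.

```bash
python3 -c "
from h import *
print(close_job())"
```

```text
the job is handed in; nothing more can be done
None
```

The chamber is ready for pumping. I handed the job in at about 17 s with the gripper still holding the lid shut.

- **Probe:** The white probe is home in the port and released. The stem went in without resistance until about 6 N at seating depth. After release, the top of its head was within 1 px of the seated position in both fixed views.
- **Wing:** I turned it clockwise by about 1.2 rad. The last look put it 0.02 rad off the red marks, against the 0.2 rad allowed.
- **Lid:** The shut fingers press the pad at a height of 135.0 mm, which is its shut height. Extra push gave no further travel, so it is against the frame. The hold is about 22 N down, with about 10 N sideways.
- **Left alone:** The blue probe, both flasks and the bottle were standing in the final picture.

**One oddity:** the larger white look-alike, which stood unsupported on its own stem, fell over early in the run. The gripper had not come near it and no contact force showed. It is lying on the bench, and I left it there.

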